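# Seal a copper tube in the leak-test station

## Task

Get the copper tube in the bench leak-test station ready for its air test: swing the black-handled latch lever well out and down, swing the see-through cover right back, then turn the knurled steel collar around the tube until its hidden keyway drops over the pin, and push it fully home against its spring. Finish while still holding the collar pushed fully home: it springs back up if let go. Leave the two loose copper tubes and the caliper on the bench where they are.

Things in the scene. Friction and masses are not known exactly. Their poses are not given: they have to be found in the camera images.
- station: Grey leak-test station fixed on the bench, 240 (its x) x 210 (its y) x 45 mm high; origin at the centre of its underside on the bench, z up. Its -x side (dial gauge, brass air stub) roughly faces the robot; the latch is on its -y side, the cover hinge on its +y side. Amid the deck (45 mm up) stand a 44 mm flange, 6 mm high, and on it the collar.
- latch (a joint): Swing of the latch lever (rad) about latch_pivot and the station's x axis: 0 = upright, its nose locking the cover; positive = its top swung outward (to the station's -y) and down; 1.4 = stop, nearly flat. Stays where it is left (about 1 N at the handle moves it). It stops blocking the cover beyond about 0.3.
- latch_pivot (a point): Hinge axis of the latch lever: 20 mm above the bench, 122 mm from the station's centre to its -y and 50 mm to its -x.
- latch_grip (a point): Middle of the black round bar that sticks out to the station's -x from the lever's top: 12 mm thick, 55 mm long; 120 mm above the bench when closed, 103 mm from the pivot axis, 33 mm to the station's -x of the lever, 51 mm out from the cover's wall. Being round, it can turn between the finger pads while the gripper stays upright.
- cover (a joint): Swing of the clear cover (rad): 0 = closed, positive = its latch side swung up and over to the station's +y, 1.75 = fully open at its stop. It balances at about 1.0: below that it falls shut, above that it falls open by itself and stays. Lifting it by the handle takes 1 to 2.5 N.
- cover_hinge (a point): Hinge axis of the cover, along the station's x, 95 mm to the station's +y of its centre, 50 mm above the bench. The cover is a clear plastic hood with aluminium edges, 210 (x) x 190 (y) x 92 mm high, its top 142 mm above the bench when closed. Fully open it stands on edge at the +y side, 240 mm high (handle 270 mm), reaching 220 mm out from the station's centre.
- cover_handle (a point): Middle of the cover's steel bow handle: a round bar 10 mm thick, 80 mm long along the station's x, 42 mm out from the cover's -y wall, 105 mm above the bench when closed, 45 mm to the station's +x of its centre, 238 mm from the hinge axis. Being round, it can turn between the finger pads while the gripper stays upright.
- collar: Sprung sleeve carrying the knurled steel collar, 44 mm across, 34 mm tall. Origin: centre of the collar's underside; z up; goes down with it, does not turn with it. Underside at rest 66 mm above the bench, 56 mm when home. The spring takes about 1.5 N at first, 6.5 N at home, and lifts it when let go. Turning takes 0.03 N m, little more under a light push.
- collar_top (a point): Centre of the collar's top face (100 mm above the bench at rest); the fixed 16 mm copper tube rises 23 mm out of it. Keyway and pin are hidden inside. Out of line, the collar goes down only 1.5 to 3 mm and stops on the pin; in line, within about 8 degrees, all 10 mm. They meet 23 to 75 degrees clockwise (seen from above) of the start, and again every half turn.
- tube_a: Loose stepped copper tube standing upright on the bench, 24 mm across, 110 mm tall, origin at its foot; about 260 mm from the station's centre on its -y side. Leave alone.
- tube_b: A second such copper tube, about 160 mm from the station's centre on its +x side. Leave alone.
- caliper: Digital caliper lying on the bench, 210 mm long, 12 mm thick, origin under its beam's middle; about 310 mm from the station's centre on its +y side. Leave alone.

How it is judged (in metres and radians):
On the way, in this order (a step that is already met when the one before it is completed fails the run):
1. the latch lever is swung clear of the cover (value of joint latch above 0.5 rad), for 0.1 s.
2. the cover is swung right back (value of joint cover above 1.3 rad), for 0.2 s.
3. the collar is over the pin and pushed home (z of collar in the frame of station below 0.058 m), for 0.3 s.
At the end, for the whole second after the job is handed in: The robot is still pressing the collar (more than 2 N of contact) and its underside is no more than 2 mm above home (10 mm below where it rests), through the whole last second, with the cover standing open (beyond 1.3 rad) and the latch lever swung out (beyond 0.5 rad) (z of collar in the frame of station below 0.058 m and contact force between any of the fingers, the arm and collar above 2 N and value of joint cover above 1.3 rad and value of joint latch above 0.5 rad); the arm keeps its last pose, push and grip.
It fails at once if a loose copper tube is knocked over or shifted by more than 30 mm (distance of any of tube_a, tube_b from where it was at the start of the episode above 0.03 m or angle between any of tube_a, tube_b's own z axis and vertical above 0.5 rad).
It fails at once if the caliper is shifted by more than 30 mm (distance of caliper from where it was at the start of the episode above 0.03 m).
It also fails if it takes over 72 s, if anything falls off the work surface, if the arm or the gripper's body presses on something with over 40 N, if the wrist force passes 120 N, or if a joint passes its speed limit or range.

## Robot

A 6-joint arm with a two-finger parallel gripper is mounted at the origin on the work surface. World frame = base frame: x ahead of the robot, y to its left, z up, the work surface at z = 0. Lengths are in m, angles in degrees, forces in N, time in s.
With the tool pointing down it reaches from about 0.4 to 0.825 m from the base axis. Payload 7 kg.
Tool frame: the origin (TCP) lies on the centre line of the jaws, within the pads' length; the fingertips stand 8 mm ahead of it and the grasp point (between the pads) lies 11 mm behind it; z points along the fingers, y is the line along which they close (so a half turn about z gives the same grasp; the last joint's range is limited). The gripper opens to 88 mm and grips with 3 to 60 N. Pads are 19 mm wide; open, the fingers measure 130 mm over their backs; the gripper's body (78 mm by 193 mm) begins 47 mm behind the grasp point.
Start: joints at [90.476, 20.546, 0.682, 0, -70.136, -16.507], TCP at [0.186, 0.649, 0.235] pointing down, gripper open.
Joint ranges: [-176.03, 176.03], [-82.01, 121.73], [-58.28, 71.71], [-173.87, 95.51], [-174.79, -0.11], [-173.66, 173.66]. Speed limits (degrees/s): [136.94, 136.94, 172.46, 180, 180, 180].

## Interface

Orientations are given as [roll, pitch, yaw] about the fixed x, y, z axes, in that order (R = Rz(yaw) Ry(pitch) Rx(roll)).
In Python, from plant import telemetry, viewer, close_job, models gives the robot as it stands.
- The arm moves only by the shell command python3 -m handwheel 'ROWS' [FORCE]. ROWS is JSON, a list of rows, each an object with "grip": the closure, from -1 (fully open) to 1 (shut); "travel": the shift along the tool's x, y, z as a fraction of full scale, a list of three; "spin": the turn about the tool's z as a fraction of full scale. A call has 1 to 8 rows; each row shifts and turns the commanded pose from where the row before left it, along the tool's axes as they then stand; what a row does not reach is not made up. Full scale, the value 1, is 0.025 m for a shift and 5 degrees for a turn. A row lasts 1/8 s, in which the tool goes at most 62.5 mm and 10.7 degrees, less where a joint would pass 70% of its speed; a pose out of reach is approached as far as the arm can. A call with a number of a shift or a turn outside -1 to 1 is refused whole. A call with a gripper value outside its range is refused whole. The fingers move at their own pace and stop on an object; FORCE is the grip in N (left out, the last holds). Time passes only in rows, so rows that do not move let the fingers close. It gives the time, the measured TCP pose, the force, the opening and the grip force at its end, in the units of the state.
- telemetry.get_state(): the state, without advancing time (a new reading comes with each control period).
- viewer.capture(name): name is "scene" or "side" or "wrist"; returns the picture (480x640x3 uint8, red, green, blue); there is no depth.
- viewer.calibration(name): a dict with "fx", "fy", "cx", "cy" (pixels), "k1" (the pictures are not rectified: a ray, as slopes to the right and down, at radius r is drawn at 1 + k1 r^2 times it, then the intrinsics apply), "T" (4x4, takes a point from camera to world coordinates); the wrist camera has in their place "T_tool_cam" (4x4, takes a point from camera to tool coordinates, whose origin is the TCP and whose axes are the flange's). Camera axes: x right, y down, z forward; pixel columns grow to the right and rows downward; lengths in m; the calibration is good to about 2 mm. A picture is of the moment at which its call begins: read the wrist's pose just before it. calibration takes no time and is no camera call.
- close_job(): hands the job in; it is judged then, once.
Trained networks look in the newest picture that a camera, given by its name, has taken for a name from the list of things; names that differ only in an ending like _2 or _b are one class to them, and where a whole thing is asked for, a point or a joint stands for the part that bears it (a point fixed in the world has none). Each returns a list of dicts, best first, with "p" (0 to 1); they miss things now and then, are a little off and sometimes report something else, mostly with a low value. They report only what shows in the picture. A call takes as long as a camera call.
- models.find_in(camera, thing): "position" ([column, row] in pixels, amid what is visible of it).
The state is a dict: "time_s": time; "joints": joint angles; "qd": joint speeds; "joint_torque": joint torques, N m; "tcp_pos": TCP position; "eef_rot": TCP orientation; "contact_force": force on the tool from outside, world axes, zero at the start; "moment": the same for the moment, N m; "gripper_width": finger opening in m; "gripper_force": force on a finger pad.
Only numpy, scipy, OpenCV 4.12 (cv2) and the standard library are available. Lean on these libraries where they do the work, as an engineer would, in place of code of your own. Each camera call takes 0.05 s, during which the arm holds its last target. There are 200 camera calls.

## Working session

There is one attempt and no reset: what is moved stays moved. The work goes in short steps, Python scripts to look and compute and a shell command to move; the robot and the scene stay as the last step left them, time stands still between calls to the robot, and variables do not carry over. Pictures are saved under pics/ and viewed, at most 10 in all, crops included, and the job is handed in when it is done.

```bash
ls; mkdir -p pics; cat > h.py <<'E'
import numpy as np, cv2, json
from plant import telemetry, viewer, models
from scipy.spatial.transform import Rotation as R
def ray(cam,px):
    c=viewer.calibration(cam); K=np.array([[c['fx'],0,c['cx']],[0,c['fy'],c['cy']],[0,0,1]])
    xd=np.array([(px[0]-c['cx'])/c['fx'],(px[1]-c['cy'])/c['fy']]); x=xd.copy()
    for _ in range(30): x=xd/(1+c['k1']*(x@x))
    T=np.array(c['T']) if 'T' in c else toolT()@np.array(c['T_tool_cam'])
    return T[:3,3],T[:3,:3]@np.array([x[0],x[1],1.])
def toolT():
    s=telemetry.get_state(); T=np.eye(4); T[:3,:3]=R.from_euler('xyz',s['eef_rot'],degrees=True).as_matrix(); T[:3,3]=s['tcp_pos']; return T
def onz(cam,px,z):
    o,d=ray(cam,px); return o+d*(z-o[2])/d[2]
def tri(rs):
    A=0;b=0
    for o,d in rs:
        d=d/np.linalg.norm(d);P=np.eye(3)-np.outer(d,d);A=A+P;b=b+P@o
    return np.linalg.solve(A,b)
def proj(cam,p):
    c=viewer.calibration(cam); T=np.array(c['T']) if 'T' in c else toolT()@np.array(c['T_tool_cam'])
    q=np.linalg.inv(T)@np.append(p,1); x=q[:2]/q[2]; x=x*(1+c['k1']*(x@x))
    return np.array([c['fx']*x[0]+c['cx'],c['fy']*x[1]+c['cy']])
def snap(cam,name):
    im=viewer.capture(cam); cv2.imwrite('pics/'+name,cv2.cvtColor(im,cv2.COLOR_RGB2BGR)); return im
E
python3 - <<'E'
from h import *
print(telemetry.get_state())
np.set_printoptions(precision=4,suppress=True)
for c in ['scene','side']:
    snap(c,c+'0.png'); print(np.array(viewer.calibration(c)['T']))
    for t in ['station','latch_grip','cover_handle','collar_top','tube_a','caliper','cover','latch']:
        try: print(c,t,[(round(d['p'],2),np.round(d['position'],1).tolist()) for d in models.find_in(c,t)][:3])
        except Exception as e: print(t,e)
E
```

```text
pics
{'time_s': 0.0, 'joints': array([ 9.04756938e+01,  2.05915907e+01,  6.35137673e-01, -2.05366800e-02,
       -7.01351936e+01, -1.65064419e+01]), 'qd': array([-0.03435126, -0.00482414, -0.02173258, -0.10545462, -0.05249028,
        0.03449572]), 'joint_torque': array([-6.83139187e-04, -5.82720852e+01,  2.93073517e+01,  6.99724406e+00,
        7.07796498e-03, -1.50551791e-04]), 'tcp_pos': array([0.18629926, 0.64830088, 0.23362996]), 'eef_rot': array([ 1.79906645e+02, -7.53129361e-03, -1.60377358e+01]), 'contact_force': array([-0.91685132, -0.64193882,  0.80682746]), 'moment': array([-0.03661974,  0.01696254,  0.02516814]), 'gripper_force': 0.0, 'gripper_width': 0.08776280623519361}
[[-0.1784  0.7623 -0.6222  1.2182]
 [ 0.984   0.1361 -0.1154  0.2011]
 [-0.0033 -0.6328 -0.7743  0.8808]
 [ 0.      0.      0.      1.    ]]
scene station [(0.73, [250.6, 215.3])]
scene latch_grip [(0.26, [401.4, 253.2])]
scene cover_handle [(0.83, [248.5, 206.8])]
scene collar_top []
scene tube_a [(0.98, [238.8, 285.1]), (0.7, [129.2, 215.3])]
scene caliper [(0.87, [401.6, 255.5]), (0.41, [248.4, 206.5])]
scene cover [(0.67, [250.3, 207.3])]
scene latch [(0.54, [202.1, 158.7])]
[[ 0.2244 -0.7553  0.6157 -0.1075]
 [-0.9745 -0.1744  0.1412 -0.0995]
 [ 0.0007 -0.6317 -0.7752  0.9912]
 [ 0.      0.      0.      1.    ]]
side station [(0.8, [377.5, 298.7])]
side latch_grip [(0.75, [441.3, 327.7]), (0.61, [380.9, 285.1])]
side cover_handle [(0.71, [380.1, 286.3])]
side collar_top []
side tube_a [(0.73, [514.8, 310.2]), (0.44, [380.8, 219.3])]
side caliper [(0.85, [221.7, 280.7])]
side cover []
side latch [(0.77, [441.4, 328.9])]
```

View pics/scene0.png

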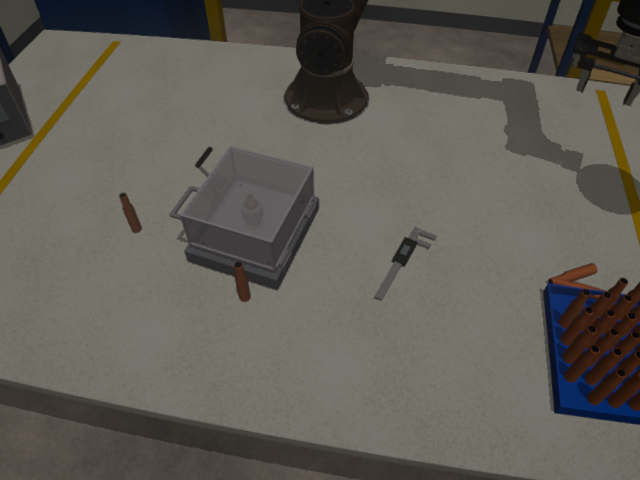

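View pics/side0.png

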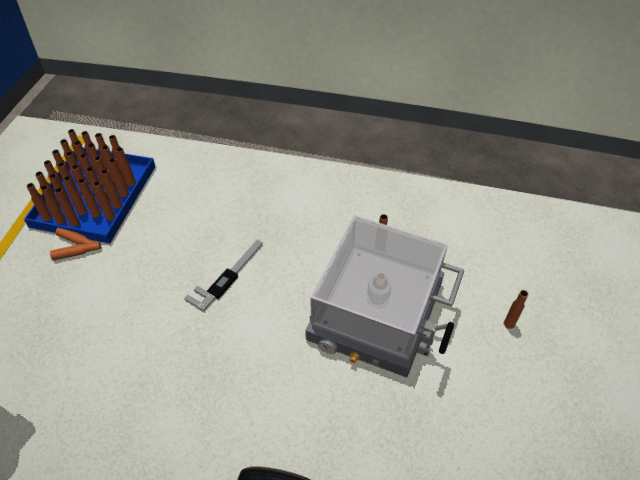

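Scene picture: closed cover with top corners at (234,149), (315,168), (275,239) and (182,210), latch grip at (204,157), handle bar near (181,203). Side picture: corners at (357,219), (446,242), (409,329) and (313,298), latch grip at (447,337). Next I fit the station pose to these.

```bash
python3 - <<'E'
from h import *
from scipy.optimize import least_squares
np.set_printoptions(precision=4,suppress=True)
obs=[('scene',(204,157),(-.083,-.146+.0,.12)),('side',(447,337),(-.083,-.146,.12)),
('scene',(252,197),(0,0,.123)),('side',(381,276),(0,0,.123)),
('scene',(181,203),(.045,-.137,.105)),('side',(456,286),(.045,-.137,.105))]
for c,l in [('scene',[(234,149),(315,168),(275,239),(182,210)]),('side',[(409,329),(313,298),(357,219),(446,242)])]:
    for px,m in zip(l,[(-.105,-.095),(-.105,.095),(.105,.095),(.105,-.095)]): obs.append((c,px,m+(.142,)))
def W(v,p): return R.from_euler('z',v[2]).apply(p)+[v[0],v[1],0]
f=lambda v:np.concatenate([proj(c,W(v,p))-px for c,px,p in obs])
s=least_squares(f,[.55,-.1,.2],loss='soft_l1',f_scale=2)
print(s.x,np.degrees(s.x[2])); print(f(s.x).reshape(-1,2))
v=s.x; np.save('v.npy',v)
for n,p in dict(grip=(-.083,-.146,.12),piv=(-.05,-.122,.02),handle=(.045,-.137,.105),hinge=(0,.095,.05),col=(0,0,.1)).items(): print(n,W(v,p))
print('tri grip',tri([ray('scene',(204,157)),ray('side',(447,337))]),'handle',tri([ray('scene',(181,203)),ray('side',(456,286))]))
for n,a in [('a',((129,215),(515,310)))]: print(onz('scene',(133,231),.0),onz('scene',(244,299),0))
E
```

```text
[ 0.5295 -0.0664 -0.1589] -9.106466529692785
[[ 1.111  -0.7346]
 [-2.8737  0.6007]
 [-1.9831 -0.134 ]
 [-0.7651 -0.3879]
 [ 0.6277 -0.8036]
 [-0.8521 -0.8144]
 [-4.9477 -1.7562]
 [-3.3954 -1.1792]
 [-2.2544  2.1605]
 [-0.3455  5.7894]
 [ 5.2995  3.0463]
 [-1.2264 -0.5859]
 [-4.6157 -3.0602]
 [-1.1102  1.7575]]
grip [ 0.4245 -0.1974  0.12  ]
piv [ 0.4608 -0.1789  0.02  ]
handle [ 0.5523 -0.2088  0.105 ]
hinge [0.5446 0.0274 0.05  ]
col [ 0.5295 -0.0664  0.1   ]
tri grip [ 0.4265 -0.2009  0.1194] handle [ 0.5525 -0.2107  0.1025]
[ 0.5657 -0.3433  0.    ] [ 0.6942 -0.0481  0.    ]
```

```bash
python3 -m handwheel '[{"grip":0.3,"travel":[0,0,0],"spin":-0.7},{"grip":0.3,"travel":[0,0,0],"spin":-0.7},{"grip":0.3,"travel":[0.9,1,0],"spin":0},{"grip":0.3,"travel":[0.9,1,0],"spin":0},{"grip":0.3,"travel":[0.9,1,0],"spin":0},{"grip":0.3,"travel":[0.9,1,0],"spin":0},{"grip":0.3,"travel":[0.9,1,0],"spin":0},{"grip":0.3,"travel":[0.9,1,0],"spin":0}]' 20 
python3 -m handwheel '[{"grip":0.3,"travel":[0.9,1,0],"spin":0},{"grip":0.3,"travel":[0.9,1,0],"spin":0},{"grip":0.3,"travel":[0.9,1,0],"spin":0},{"grip":0.3,"travel":[0.9,1,0],"spin":0},{"grip":0.3,"travel":[0.9,1,0],"spin":0},{"grip":0.3,"travel":[0.9,1,0],"spin":0},{"grip":0.3,"travel":[0.9,1,0],"spin":0},{"grip":0.3,"travel":[0.9,1,0],"spin":0}]'
python3 -m handwheel '[{"grip":0.3,"travel":[0.9,1,0],"spin":0},{"grip":0.3,"travel":[0.9,1,0],"spin":0},{"grip":0.3,"travel":[0,1,0],"spin":0},{"grip":0.3,"travel":[0,1,0],"spin":0},{"grip":0.3,"travel":[0,1,0],"spin":0},{"grip":0.3,"travel":[0,1,0],"spin":0},{"grip":0.3,"travel":[0,1,0],"spin":0},{"grip":0.3,"travel":[0,1,0],"spin":0}]'
python3 -m handwheel '[{"grip":0.3,"travel":[0,1,0],"spin":0},{"grip":0.3,"travel":[0,1,0],"spin":0},{"grip":0.3,"travel":[0,1,0],"spin":0},{"grip":0.3,"travel":[0,1,0],"spin":0},{"grip":0.3,"travel":[0,1,0],"spin":0},{"grip":0.3,"travel":[0,1,0],"spin":0},{"grip":0.3,"travel":[0,0,0],"spin":0},{"grip":0.3,"travel":[0,0,0],"spin":0}]'
cat >> h.py <<'E'
def W(p):
    v=np.load('v.npy'); return R.from_euler('z',v[2]).apply(p)+[v[0],v[1],0]
def S(p):
    v=np.load('v.npy'); return R.from_euler('z',-v[2]).apply(np.array(p)-[v[0],v[1],0])
def st():
    s=telemetry.get_state(); print('t',round(s['time_s'],2),'Stn',np.round(S(s['tcp_pos']),4),'rot',np.round(s['eef_rot'],2),'F',np.round(s['contact_force'],1),'w',round(s['gripper_width'],4),'g',round(s['gripper_force'],1))
np.set_printoptions(precision=4,suppress=True)
E
python3 - <<'E'
from h import *
st(); snap('wrist','w1.png')
for t in ['latch_grip','cover_handle','collar_top']: print(t,[(round(d['p'],2),np.round(d['position'],1).tolist()) for d in models.find_in('wrist',t)])
for p in [(-.083,-.147,.12),(.045,-.137,.105),(0,0,.123),(-.105,-.095,.142)]: print(p,proj('wrist',W(p)))
E
```

```text
time_s: 1.9
tcp_pos: [0.2967, 0.4785, 0.2348]
eef_rot: [-180.0, -0.0, -9.0]
contact_force: [0.8, -0.5, -0.2]
gripper_width: 0.0307
gripper_force: 0.0
time_s: 2.9
tcp_pos: [0.4431, 0.2527, 0.2348]
eef_rot: [-180.0, -0.0, -9.0]
contact_force: [0.9, 0.4, -0.6]
gripper_width: 0.0307
gripper_force: 0.0
time_s: 3.9
tcp_pos: [0.4549, 0.0478, 0.2349]
eef_rot: [-180.0, -0.0, -9.0]
contact_force: [0.1, -0.9, -0.5]
gripper_width: 0.0305
gripper_force: 0.0
time_s: 4.9
tcp_pos: [0.4318, -0.0992, 0.2347]
eef_rot: [-180.0, -0.0, -9.0]
contact_force: [0.1, -0.2, -0.0]
gripper_width: 0.0305
gripper_force: 0.0
t 4.9 Stn [-0.0913 -0.0479  0.2347] rot [-179.98   -0.03   -9.05] F [ 0.1 -0.2 -0. ] w 0.0305 g 0.0
latch_grip [(0.58, [436.0, 199.7])]
cover_handle [(0.62, [247.7, 125.0]), (0.29, [251.5, 128.9]), (0.22, [1.3, 207.3])]
collar_top []
(-0.083, -0.147, 0.12) [440.9968 230.945 ]
(0.045, -0.137, 0.105) [435.6116  56.5707]
(0, 0, 0.123) [246.7352 117.5946]
(-0.105, -0.095, 0.142) [378.1251 266.8473]
```

View pics/w1.png

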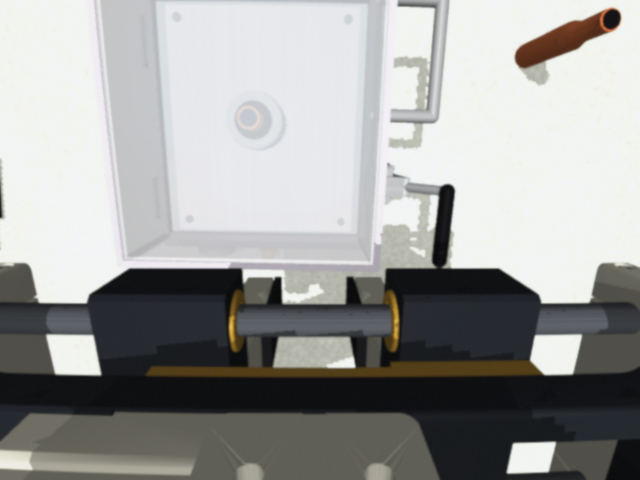

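Wrist picture: latch bar from (447,190) to (440,263), so centre (443,226); handle bar along column ~438, ending at (434,118); tube top at (254,117); cover's near corners at (125,264) and (383,265). I refit with these.

```bash
python3 - <<'E'
from h import *
from scipy.optimize import least_squares
obs=[('scene',(204,157),(-.083,-.147,.12)),('side',(447,337),(-.083,-.147,.12)),
('scene',(252,197),(0,0,.123)),('side',(381,276),(0,0,.123)),
('scene',(181,203),(.045,-.137,.105)),('side',(456,286),(.045,-.137,.105)),
('wrist',(443,226.5),(-.083,-.147,.12)),('wrist',(254,117),(0,0,.123)),('wrist',(435,117),(.005,-.137,.105)),
('wrist',(383,266),(-.105,-.095,.142)),('wrist',(123,264),(-.105,.095,.142)),('wrist',(98,0),None),
('wrist',(447,190),(-.0555,-.147,.12)),('wrist',(440,263),(-.1105,-.147,.12))]
obs=[o for o in obs if o[2]]
def Wv(v,p): return R.from_euler('z',v[2]).apply(p)+[v[0],v[1],0]
f=lambda v:np.concatenate([proj(c,Wv(v,p))-px for c,px,p in obs])
s=least_squares(f,np.load('v.npy'),loss='soft_l1',f_scale=2)
print(s.x,np.degrees(s.x[2])); print(f(s.x).reshape(-1,2)); np.save('v.npy',s.x); st()
E
```

```text
[ 0.5302 -0.0687 -0.1577] -9.036631302027342
[[-0.5049 -0.7018]
 [-0.8466  0.6363]
 [-3.2115 -0.0372]
 [ 0.5507 -0.4499]
 [-0.5908 -0.644 ]
 [ 0.4182 -0.9558]
 [ 1.135   2.9008]
 [-4.1664 -0.9829]
 [-0.488  -5.08  ]
 [-1.55   -0.6763]
 [ 0.5302  0.74  ]
 [ 0.5423  4.0745]
 [ 0.8009 -0.0214]]
t 5.1 Stn [-0.0922 -0.045   0.2346] rot [-180.     -0.01   -8.98] F [ 0.1 -0.  -0.2] w 0.0309 g 0.0
```

```bash
python3 -m handwheel '[{"grip":0.3,"travel":[0.3,1,0],"spin":0},{"grip":0.3,"travel":[0,1,0],"spin":0},{"grip":0.3,"travel":[0,1,0],"spin":0},{"grip":0.3,"travel":[0,1,0],"spin":0},{"grip":0.3,"travel":[0,0.1,0.6],"spin":0},{"grip":0.3,"travel":[0,0,0.8],"spin":0},{"grip":0.3,"travel":[0,0,0.8],"spin":0},{"grip":0.3,"travel":[0,0,0],"spin":0}]' 15
python3 -c 'from h import *;st()'
python3 -m handwheel '[{"grip":0.3,"travel":[0,0,0.8],"spin":0},{"grip":0.3,"travel":[0,0,0.8],"spin":0},{"grip":0.3,"travel":[0,0,0.8],"spin":0},{"grip":0.3,"travel":[0,0,0],"spin":0},{"grip":1,"travel":[0,0,0],"spin":0},{"grip":1,"travel":[0,0,0],"spin":0},{"grip":1,"travel":[0,0,0],"spin":0},{"grip":1,"travel":[0,0,0],"spin":0}]' 15
python3 -c 'from h import *;st()'
```

```text
time_s: 6.1
tcp_pos: [0.4222, -0.2007, 0.1777]
eef_rot: [180.0, 0.2, -9.0]
contact_force: [-0.3, 0.1, 0.4]
gripper_width: 0.0305
gripper_force: 0.0
t 6.1 Stn [-0.0859 -0.1473  0.1777] rot [180.     0.22  -9.01] F [-0.3  0.1  0.4] w 0.0305 g 0.0
time_s: 7.1
tcp_pos: [0.4239, -0.2017, 0.1202]
eef_rot: [180.0, -0.1, -9.0]
contact_force: [-0.5, -0.8, 4.0]
gripper_width: 0.0112
gripper_force: 15.0
t 7.1 Stn [-0.0841 -0.148   0.1202] rot [179.99  -0.08  -9.02] F [-0.5 -0.8  4. ] w 0.0112 g 15.0
```

```bash
python3 -m handwheel '[{"grip":1,"travel":[0,0.51,0.16],"spin":0},{"grip":1,"travel":[0,0.49,0.23],"spin":0},{"grip":1,"travel":[0,0.46,0.29],"spin":0},{"grip":1,"travel":[0,0.41,0.35],"spin":0},{"grip":1,"travel":[0,0.36,0.4],"spin":0},{"grip":1,"travel":[0,0.31,0.44],"spin":0},{"grip":1,"travel":[0,0.25,0.48],"spin":0},{"grip":1,"travel":[0,0.18,0.51],"spin":0}]'
python3 -m handwheel '[{"grip":1,"travel":[0,0,0],"spin":0},{"grip":1,"travel":[0,0,0],"spin":0}]'
python3 -c 'from h import *;st();snap("side","s2.png")'
```

```text
time_s: 8.1
tcp_pos: [0.4112, -0.2733, 0.0462]
eef_rot: [-179.8, 0.1, -9.1]
contact_force: [4.4, 25.3, -4.2]
gripper_width: 0.0115
gripper_force: 15.0
time_s: 8.35
tcp_pos: [0.4112, -0.2732, 0.0463]
eef_rot: [-179.9, 0.1, -9.1]
contact_force: [3.9, 17.8, -5.7]
gripper_width: 0.0117
gripper_force: 15.0
t 8.35 Stn [-0.0854 -0.2206  0.0463] rot [-179.85    0.11   -9.09] F [ 3.9 17.8 -5.7] w 0.0117 g 15.0
```

```bash
python3 -m handwheel '[{"grip":0.3,"travel":[0,0,0],"spin":0},{"grip":0.3,"travel":[0,0,0],"spin":0},{"grip":0.3,"travel":[0,0,-0.5],"spin":0},{"grip":0.3,"travel":[0,0,-1],"spin":0},{"grip":0.3,"travel":[0,0,-1],"spin":0},{"grip":0.3,"travel":[0,0,-1],"spin":0},{"grip":0.3,"travel":[0,0,-1],"spin":0},{"grip":0.3,"travel":[0,0,-1],"spin":0}]'
python3 -m handwheel '[{"grip":0.3,"travel":[0.5,0,-1],"spin":0},{"grip":0.3,"travel":[1,-0.6,-1],"spin":0},{"grip":0.3,"travel":[1,-0.7,0],"spin":0},{"grip":0.3,"travel":[1,-0.7,0],"spin":0},{"grip":0.3,"travel":[1,-0.7,0],"spin":0},{"grip":0.3,"travel":[0.7,-0.6,0],"spin":0},{"grip":0.3,"travel":[0,0,0],"spin":0},{"grip":0.3,"travel":[0,0,0],"spin":0}]'
python3 - <<'E'
from h import *
st(); snap('wrist','w2.png'); print(proj('wrist',W((.045,-.137,.105))),proj('wrist',W((.005,-.137,.105))),proj('wrist',W((.085,-.137,.105))))
E
```

```text
time_s: 9.4
tcp_pos: [0.4116, -0.2753, 0.1876]
eef_rot: [180.0, -0.1, -9.0]
contact_force: [0.5, 1.2, -0.0]
gripper_width: 0.0306
gripper_force: 0.0
time_s: 10.4
tcp_pos: [0.5526, -0.2138, 0.2354]
eef_rot: [180.0, 0.0, -9.0]
contact_force: [-0.0, 0.4, 0.8]
gripper_width: 0.0306
gripper_force: 0.0
t 10.4 Stn [ 0.0449 -0.1397  0.2354] rot [180.     0.04  -9.03] F [-0.   0.4  0.8] w 0.0306 g 0.0
[309.6064 235.3977] [309.7435 280.8199] [309.465  186.6462]
```

View pics/w2.png

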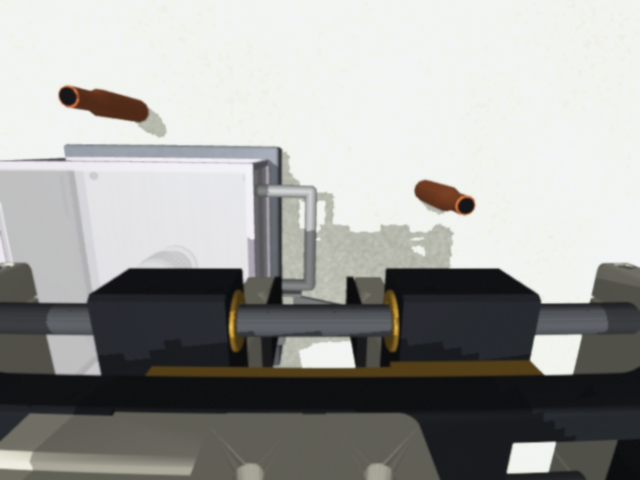

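The handle bar stands at column ~311, rows 190–287, as predicted (309.6, 187–281). I descend and grip it.

```bash
python3 -m handwheel '[{"grip":0.3,"travel":[0,-0.1,0.8],"spin":0},{"grip":0.3,"travel":[0,0,0.9],"spin":0},{"grip":0.3,"travel":[0,0,0.9],"spin":0},{"grip":0.3,"travel":[0,0,0.9],"spin":0},{"grip":0.3,"travel":[0,0,0.9],"spin":0},{"grip":0.3,"travel":[0,0,0.8],"spin":0},{"grip":0.3,"travel":[0,0,0],"spin":0},{"grip":0.3,"travel":[0,0,0],"spin":0}]'
python3 -m handwheel '[{"grip":1,"travel":[0,0,0],"spin":0},{"grip":1,"travel":[0,0,0],"spin":0},{"grip":1,"travel":[0,0,0],"spin":0},{"grip":1,"travel":[0,0,0],"spin":0}]'
python3 - <<'E'
from h import *
st(); p=S(telemetry.get_state()['tcp_pos']); a=np.arctan2(p[2]-.05,.095-p[1]); r=np.hypot(p[2]-.05,.095-p[1]); print(r,np.degrees(a))
th=a+np.linspace(0,1.4,25); y=.095-r*np.cos(th); z=.05+r*np.sin(th)
print(np.round(np.c_[-np.diff(y),-np.diff(z)]/.025,2).tolist())
E
```

```text
time_s: 11.45
tcp_pos: [0.5537, -0.2117, 0.1066]
eef_rot: [180.0, -0.1, -9.0]
contact_force: [-0.3, -0.9, 0.1]
gripper_width: 0.0307
gripper_force: 0.0
time_s: 11.95
tcp_pos: [0.5538, -0.2109, 0.106]
eef_rot: [-180.0, -0.0, -9.0]
contact_force: [-0.6, 4.7, 4.1]
gripper_width: 0.009
gripper_force: 15.0
t 11.95 Stn [ 0.0456 -0.1367  0.106 ] rot [-179.97   -0.04   -9.02] F [-0.6  4.7  4.1] w 0.009 g 15.0
0.23834116690100837 13.597289912662456
[[-0.15, -0.54], [-0.18, -0.53], [-0.21, -0.52], [-0.24, -0.5], [-0.27, -0.49], [-0.29, -0.47], [-0.32, -0.45], [-0.35, -0.43], [-0.37, -0.41], [-0.4, -0.39], [-0.42, -0.37], [-0.44, -0.34], [-0.46, -0.32], [-0.48, -0.29], [-0.49, -0.26], [-0.51, -0.23], [-0.52, -0.2], [-0.53, -0.17], [-0.54, -0.14], [-0.55, -0.11], [-0.55, -0.08], [-0.55, -0.04], [-0.56, -0.01], [-0.56, 0.02]]
```

```bash
python3 -m handwheel '[{"grip":1,"travel":[0,-0.15,-0.54],"spin":0},{"grip":1,"travel":[0,-0.18,-0.53],"spin":0},{"grip":1,"travel":[0,-0.21,-0.52],"spin":0},{"grip":1,"travel":[0,-0.24,-0.5],"spin":0},{"grip":1,"travel":[0,-0.27,-0.49],"spin":0},{"grip":1,"travel":[0,-0.29,-0.47],"spin":0},{"grip":1,"travel":[0,-0.32,-0.45],"spin":0},{"grip":1,"travel":[0,-0.35,-0.43],"spin":0}]'
python3 -c 'from h import *;st()'
python3 -m handwheel '[{"grip":1,"travel":[0,-0.37,-0.41],"spin":0},{"grip":1,"travel":[0,-0.4,-0.39],"spin":0},{"grip":1,"travel":[0,-0.42,-0.37],"spin":0},{"grip":1,"travel":[0,-0.44,-0.34],"spin":0},{"grip":1,"travel":[0,-0.46,-0.32],"spin":0},{"grip":1,"travel":[0,-0.48,-0.29],"spin":0},{"grip":1,"travel":[0,-0.49,-0.26],"spin":0},{"grip":1,"travel":[0,-0.51,-0.23],"spin":0}]'
python3 -c 'from h import *;st();snap("side","s3.png")'
```

```text
time_s: 12.95
tcp_pos: [0.5623, -0.1624, 0.206]
eef_rot: [179.9, -0.2, -9.0]
contact_force: [3.5, -6.6, 2.7]
gripper_width: 0.0091
gripper_force: 15.0
t 12.95 Stn [ 0.0464 -0.0874  0.206 ] rot [179.9   -0.16  -9.01] F [ 3.5 -6.6  2.7] w 0.0091 g 15.0
time_s: 13.95
tcp_pos: [0.5774, -0.074, 0.2722]
eef_rot: [180.0, -0.3, -9.0]
contact_force: [7.7, -3.7, 3.8]
gripper_width: 0.0089
gripper_force: 15.0
t 13.95 Stn [0.0474 0.0022 0.2722] rot [179.95  -0.35  -9.02] F [ 7.7 -3.7  3.8] w 0.0089 g 15.0
```

```bash
python3 -m handwheel '[{"grip":1,"travel":[0,-0.52,-0.2],"spin":0},{"grip":1,"travel":[0,-0.53,-0.17],"spin":0},{"grip":1,"travel":[0,-0.54,-0.14],"spin":0},{"grip":1,"travel":[0,-0.55,-0.11],"spin":0},{"grip":1,"travel":[0,-0.55,-0.08],"spin":0},{"grip":1,"travel":[0,-0.55,-0.04],"spin":0},{"grip":1,"travel":[0,-0.56,-0.01],"spin":0},{"grip":1,"travel":[0,-0.56,0.02],"spin":0}]'
python3 -m handwheel '[{"grip":1,"travel":[0,-0.55,0.06],"spin":0},{"grip":1,"travel":[0,-0.55,0.09],"spin":0},{"grip":1,"travel":[0,-0.55,0.12],"spin":0},{"grip":1,"travel":[0,-0.54,0.15],"spin":0},{"grip":0,"travel":[0,0,0],"spin":0},{"grip":0,"travel":[0,0,0],"spin":0}]'
python3 -c 'from h import *;st()'
python3 -m handwheel '[{"grip":0,"travel":[0,0,-0.5],"spin":0},{"grip":0,"travel":[0,0,-1],"spin":0},{"grip":0,"travel":[0,0,-0.5],"spin":0},{"grip":0,"travel":[0,0,0],"spin":0}]'
python3 -c 'from h import *;st();snap("scene","c3.png")'
```

```text
time_s: 15.0
tcp_pos: [0.5948, 0.0346, 0.2896]
eef_rot: [-179.9, -0.3, -9.0]
contact_force: [10.8, -2.0, 0.4]
gripper_width: 0.0097
gripper_force: 15.0
time_s: 15.75
tcp_pos: [0.6002, 0.0883, 0.2769]
eef_rot: [180.0, 0.1, -9.0]
contact_force: [0.3, 1.0, -0.2]
gripper_width: 0.0236
gripper_force: 0.4
t 15.75 Stn [0.0445 0.166  0.2769] rot [179.98   0.08  -9.02] F [ 0.3  1.  -0.2] w 0.0236 g 0.4
time_s: 16.25
tcp_pos: [0.6013, 0.0881, 0.3281]
eef_rot: [-179.9, -0.1, -9.0]
contact_force: [-0.2, -0.2, -0.5]
gripper_width: 0.0437
gripper_force: 0.0
t 16.25 Stn [0.0456 0.166  0.3281] rot [-179.93   -0.1    -9.05] F [-0.2 -0.2 -0.5] w 0.0437 g 0.0
```

View pics/c3.png

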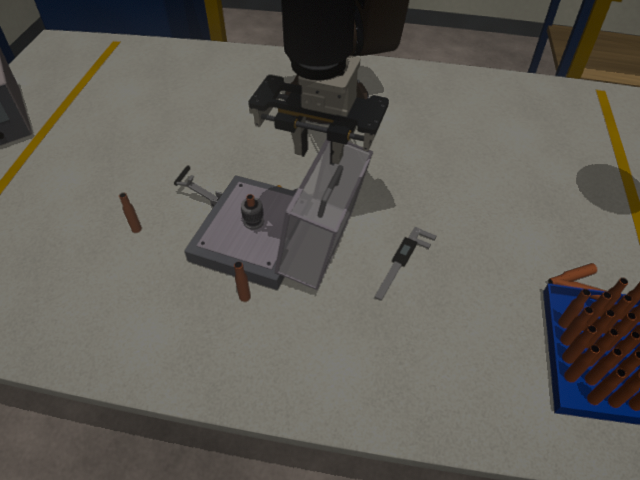

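Cover stands open, latch is swung out, tubes and caliper are untouched. Now I move over the collar.

```bash
python3 -m handwheel '[{"grip":-1,"travel":[-0.3,1,0],"spin":0},{"grip":-1,"travel":[-0.3,1,0],"spin":0},{"grip":-1,"travel":[-0.3,1,0],"spin":0},{"grip":-1,"travel":[-0.3,1,0],"spin":0},{"grip":-1,"travel":[-0.3,1,0],"spin":0},{"grip":-1,"travel":[-0.3,1,0],"spin":0},{"grip":-1,"travel":[0,0.65,0],"spin":0},{"grip":-1,"travel":[0,0,1],"spin":0}]'
python3 -m handwheel '[{"grip":-1,"travel":[0,0,1],"spin":1},{"grip":-1,"travel":[0,0,1],"spin":1},{"grip":-1,"travel":[0,0,0.5],"spin":1},{"grip":-1,"travel":[0,0,0],"spin":1},{"grip":-1,"travel":[0,0,0],"spin":1},{"grip":-1,"travel":[0,0,0],"spin":1},{"grip":-1,"travel":[0,0,0],"spin":1},{"grip":-1,"travel":[0,0,0],"spin":1}]'
python3 -m handwheel '[{"grip":-1,"travel":[0,0,0],"spin":1},{"grip":-1,"travel":[0,0,0],"spin":0},{"grip":-1,"travel":[0,0,0],"spin":0}]'
python3 - <<'E'
from h import *
st(); print(telemetry.get_state()['joints']); snap('wrist','w4.png')
for t in ['collar_top','collar']: print(t,[(round(d['p'],2),np.round(d['position'],1).tolist()) for d in models.find_in('wrist',t)])
print(proj('wrist',W((0,0,.123))),proj('wrist',W((0,0,.1))))
E
```

```text
time_s: 17.3
tcp_pos: [0.5314, -0.0705, 0.3035]
eef_rot: [-179.9, -0.2, -9.1]
contact_force: [-0.6, 0.7, -0.2]
gripper_width: 0.0877
gripper_force: 0.0
time_s: 18.3
tcp_pos: [0.5307, -0.0694, 0.2392]
eef_rot: [180.0, -0.0, -49.2]
contact_force: [-0.1, 0.1, 0.3]
gripper_width: 0.0878
gripper_force: 0.0
time_s: 18.68
tcp_pos: [0.5306, -0.0692, 0.2392]
eef_rot: [180.0, 0.0, -53.9]
contact_force: [-0.0, -0.1, -0.3]
gripper_width: 0.0874
gripper_force: 0.0
t 18.68 Stn [ 0.0005 -0.0004  0.2392] rot [180.     0.   -53.93] F [-0.  -0.1 -0.3] w 0.0874 g 0.0
[ 13.5766   7.171  -16.5382   0.0003 -66.2934  22.4906]
collar_top [(0.79, [314.0, 227.9]), (0.61, [195.2, 274.7])]
collar [(0.84, [312.7, 225.1])]
[313.8381 240.7894] [313.8403 233.8888]
```

View pics/w4.png

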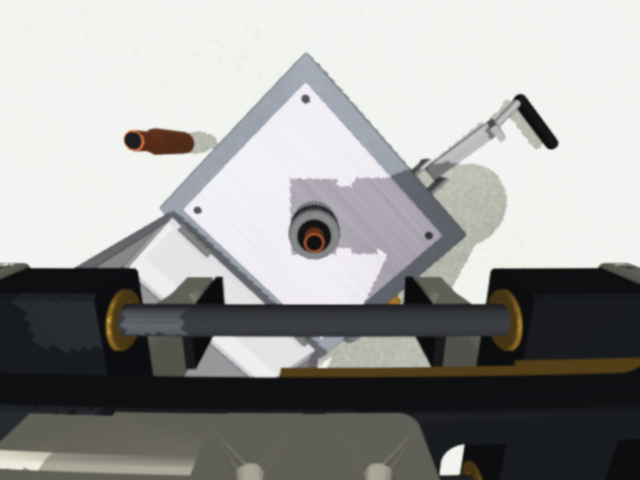

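Tube top is at (314,240), as predicted (314,241), so the TCP is centred over the collar. Descend and grip.

```bash
python3 -m handwheel '[{"grip":-1,"travel":[0,0,0.9],"spin":1},{"grip":-1,"travel":[0,0,1],"spin":0},{"grip":-1,"travel":[0,0,1],"spin":0},{"grip":-1,"travel":[0,0,1],"spin":0},{"grip":-1,"travel":[0,0,0.9],"spin":0},{"grip":-1,"travel":[0,0,0.8],"spin":0},{"grip":-1,"travel":[0,0,0.77],"spin":0},{"grip":-1,"travel":[0,0,0],"spin":0}]' 25
python3 -m handwheel '[{"grip":1,"travel":[0,0,0],"spin":0},{"grip":1,"travel":[0,0,0],"spin":0},{"grip":1,"travel":[0,0,0],"spin":0},{"grip":1,"travel":[0,0,0],"spin":0},{"grip":1,"travel":[0,0,0],"spin":0}]' 25
python3 -c 'from h import *;st()'
python3 -m handwheel '[{"grip":1,"travel":[0,0,0.12],"spin":0},{"grip":1,"travel":[0,0,0.08],"spin":0},{"grip":1,"travel":[0,0,0],"spin":0}]' 25
python3 -c 'from h import *;st()'
```

```text
time_s: 19.82
tcp_pos: [0.5296, -0.0691, 0.0789]
eef_rot: [179.8, 0.1, -59.0]
contact_force: [0.1, -0.8, -0.5]
gripper_width: 0.0876
gripper_force: 0.0
time_s: 20.45
tcp_pos: [0.5304, -0.069, 0.0802]
eef_rot: [180.0, 0.0, -59.0]
contact_force: [-3.6, -4.1, 0.7]
gripper_width: 0.0436
gripper_force: 25.2
t 20.45 Stn [ 0.0002 -0.0003  0.0802] rot [179.99   0.   -59.03] F [-3.6 -4.1  0.7] w 0.0436 g 25.2
time_s: 20.82
tcp_pos: [0.5305, -0.0693, 0.0777]
eef_rot: [-180.0, -0.1, -59.0]
contact_force: [-11.2, 1.9, 30.1]
gripper_width: 0.0436
gripper_force: 25.0
t 20.82 Stn [ 0.0004 -0.0005  0.0777] rot [-179.99   -0.07  -58.96] F [-11.2   1.9  30.1] w 0.0436 g 25.0
```

```bash
python3 -m handwheel '[{"grip":1,"travel":[0,0,-0.06],"spin":0.6},{"grip":1,"travel":[0,0,0],"spin":1},{"grip":1,"travel":[0,0,0],"spin":1},{"grip":1,"travel":[0,0,0],"spin":1}]' 25
python3 -c 'from h import *;st()'
python3 -m handwheel '[{"grip":1,"travel":[0,0,0],"spin":1},{"grip":1,"travel":[0,0,0],"spin":0}]'
python3 -c 'from h import *;st()'
python3 -m handwheel '[{"grip":1,"travel":[0,0,0],"spin":1},{"grip":1,"travel":[0,0,0],"spin":0}]'
python3 -c 'from h import *;st()'
```

```text
time_s: 21.32
tcp_pos: [0.5297, -0.0695, 0.0771]
eef_rot: [179.9, -0.0, -77.2]
contact_force: [-4.1, -2.2, 5.4]
gripper_width: 0.0432
gripper_force: 25.0
t 21.32 Stn [-0.0004 -0.0008  0.0771] rot [179.92  -0.03 -77.18] F [-4.1 -2.2  5.4] w 0.0432 g 25.0
time_s: 21.58
tcp_pos: [0.5296, -0.0695, 0.0764]
eef_rot: [179.9, -0.0, -82.0]
contact_force: [-3.9, -2.1, 3.6]
gripper_width: 0.0436
gripper_force: 25.0
t 21.57 Stn [-0.0005 -0.0008  0.0764] rot [179.9   -0.02 -82.01] F [-3.9 -2.1  3.6] w 0.0436 g 25.0
time_s: 21.82
tcp_pos: [0.5294, -0.0694, 0.0762]
eef_rot: [179.9, -0.0, -87.0]
contact_force: [-3.7, -2.5, 2.6]
gripper_width: 0.0437
gripper_force: 25.0
t 21.82 Stn [-0.0007 -0.0008  0.0762] rot [179.87  -0.03 -86.98] F [-3.7 -2.5  2.6] w 0.0437 g 25.0
```

```bash
python3 -m handwheel '[{"grip":1,"travel":[0,0,0.08],"spin":0},{"grip":1,"travel":[0,0,0],"spin":0},{"grip":1,"travel":[0,0,0],"spin":0}]'
python3 -c 'from h import *;st()'
```

```text
time_s: 22.2
tcp_pos: [0.5294, -0.0694, 0.0743]
eef_rot: [179.9, -0.0, -86.9]
contact_force: [-4.4, -3.6, 4.4]
gripper_width: 0.0436
gripper_force: 25.0
t 22.2 Stn [-0.0007 -0.0008  0.0743] rot [179.87  -0.03 -86.92] F [-4.4 -3.6  4.4] w 0.0436 g 25.0
```

It's in the keyway: the force follows the spring. Push home.

```bash
python3 -m handwheel '[{"grip":1,"travel":[0,0,0.08],"spin":0},{"grip":1,"travel":[0,0,0.08],"spin":0},{"grip":1,"travel":[0,0,0],"spin":0}]' 40
python3 -c 'from h import *;st()'
python3 -m handwheel '[{"grip":1,"travel":[0,0,0.06],"spin":0},{"grip":1,"travel":[0,0,0],"spin":0},{"grip":1,"travel":[0,0,0],"spin":0}]' 40
python3 -c 'from h import *;st()'
```

```text
time_s: 22.58
tcp_pos: [0.5293, -0.0695, 0.0703]
eef_rot: [179.9, -0.0, -86.9]
contact_force: [-4.6, -2.0, 6.3]
gripper_width: 0.0432
gripper_force: 40.0
t 22.57 Stn [-0.0008 -0.0009  0.0703] rot [179.86  -0.03 -86.91] F [-4.6 -2.   6.3] w 0.0432 g 40.0
time_s: 22.95
tcp_pos: [0.5294, -0.0695, 0.0698]
eef_rot: [179.9, -0.0, -86.9]
contact_force: [-8.8, -2.0, 14.9]
gripper_width: 0.0433
gripper_force: 40.0
t 22.95 Stn [-0.0007 -0.0009  0.0698] rot [179.89  -0.04 -86.9 ] F [-8.8 -2.  14.9] w 0.0433 g 40.0
```

Firm stop at 10.4 mm of travel with 15 N. I hold briefly and check the scene.

```bash
python3 -m handwheel '[{"grip":1,"travel":[0,0,0],"spin":0},{"grip":1,"travel":[0,0,0],"spin":0},{"grip":1,"travel":[0,0,0],"spin":0},{"grip":1,"travel":[0,0,0],"spin":0}]' 40
python3 -c 'from h import *;st();snap("scene","c5.png")'
```

```text
time_s: 23.45
tcp_pos: [0.5294, -0.0695, 0.0698]
eef_rot: [179.9, -0.0, -86.9]
contact_force: [-8.2, -0.9, 15.5]
gripper_width: 0.0435
gripper_force: 40.0
t 23.45 Stn [-0.0007 -0.0009  0.0698] rot [179.89  -0.04 -86.9 ] F [-8.2 -0.9 15.5] w 0.0435 g 40.0
```

View pics/c5.png

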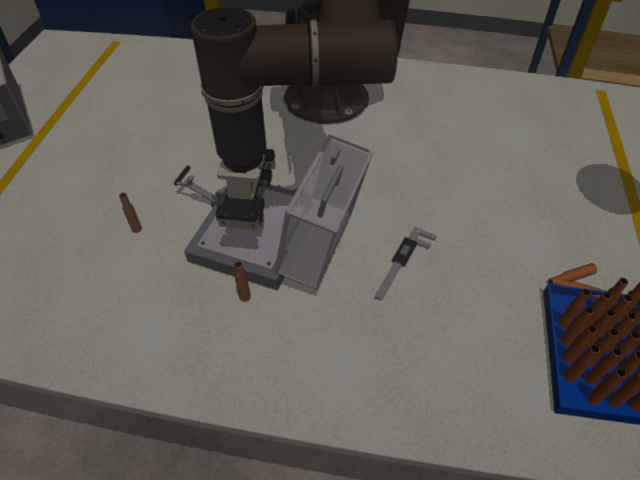

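The cover is open (around (330,210)), the latch is out (183,176), and the tubes and caliper are where they started.

```bash
python3 -c 'from plant import close_job; print(close_job())'
```

```text
the job is handed in; nothing more can be done
None
```

I handed the job in at about 23.5 s with the arm holding the collar fully home (about 15 N push), the latch swung out, the cover standing open, and the loose tubes and caliper where they were; no verdict came back.

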